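# Put the feeding cups and tins away

## Robot

A 6-joint arm with a two-finger parallel gripper is mounted at the origin on the work surface. World frame = base frame: x ahead of the robot, y to its left, z up, the work surface at z = 0. Lengths are in mm, angles in rad, forces in N, time in s.
With the tool pointing down it reaches from about 225 to 875 mm from the base axis. Payload 3.4 kg.
Tool frame: the origin (TCP) lies at the very end of the fingers, on their centre line; the grasp point (between the pads) lies 19 mm behind it; z points along the fingers, y is the line along which they close (so a half turn about z gives the same grasp; the last joint's range is limited). The gripper opens to 85 mm and grips with 20 to 120 N. Pads are 22 mm wide; open, the fingers measure 114 mm over their backs; the gripper's body (76 mm by 85 mm) begins 54 mm behind the grasp point. The pads swing forward as they close: fully open they stand 13 mm farther back than shut.
Start: joints at [0.995, 0.276, 1.505, -0, 1.361, -0.121], TCP at [252.608, 516.577, 231.328] pointing down, gripper open.
Joint ranges: [-2.89, 2.89], [-0.75, 2.08], [0.22, 2.7], [-1.18, 4.32], [0.11, 2.71], [-2.7, 2.7]. Speed limits (rad/s): [2.57, 2.57, 3.14, 3.14, 3.14, 3.14].

## Interface

Orientations are given as a unit quaternion [w, x, y, z].
In Python, from plant import sense, eyes, env gives the robot as it stands.
- The arm moves only by the tool move_arm, never from a script. Its argument "series" is text: rows parted by semicolons, each of 7 numbers parted by spaces: the shift along the tool's x, y, z in units of 25 mm (1.0 is 25 mm), then the turn, a rotation vector about the tool's x, y, z in units of 6 degrees (1.0 is 6 degrees), then the finger opening in mm, from 0 to 85.4. A call has 1 to 8 rows; each row shifts and turns the commanded pose from where the row before left it, along the tool's axes as they then stand; what a row does not reach is not made up. A row lasts 1/12 s, in which the tool goes at most 41.7 mm and 7.16 degrees, less where a joint would pass 70% of its speed; a pose out of reach is approached as far as the arm can. A call is refused whole if a number of a shift passes 1 or a number of a turn 1, either way. A call with a gripper value outside its range is refused whole. The fingers move at their own pace and stop on an object; "grip_force" is the grip in N (left out, the last holds). Time passes only in rows, so rows that do not move let the fingers close. It gives the time, the measured TCP pose, the force, the opening and the grip force at its end, in the units of the state.
- sense(): the state, without advancing time (a new reading comes with each control period).
- eyes.capture(name): name is "scene" or "top" or "wrist"; returns a dict with "image" (420x560x3 uint8, red, green, blue), "depth" (420x560 float32, mm along the optical axis (not along the pixel's ray), 0 where there is no reading), "intrinsics" (3x3 intrinsics, pixels), "T" (4x4, takes a point from camera to world coordinates); the wrist camera has in their place "mount" (4x4, takes a point from camera to tool coordinates, whose origin is the TCP and whose axes are the flange's). Camera axes: x right, y up, looking along -z (the intrinsics and any distortion apply to the point x, -y, -z); pixel columns grow to the right and rows downward; lengths in mm; the calibration is good to about 2 mm. A picture is of the moment at which its call begins: read the wrist's pose just before it.
- env.close_job(): hands the job in; it is judged then, once.
The state is a dict: "t": time; "qpos": joint angles; "qd": joint speeds; "tau": joint torques, N m; "tool_pos": TCP position; "tcp_rot": TCP orientation; "contact_force": force on the tool from outside, world axes, zero at the start; "ft_torque": the same for the moment, N m; "finger_gap": finger opening in mm; "finger_force": force on a finger pad.
Only numpy, scipy, OpenCV 4.12 (cv2) and the standard library are available. Lean on these libraries where they do the work, as an engineer would, in place of code of your own. Each camera call takes 0.05 s, during which the arm holds its last target. There are 200 camera calls.

## Task

Tidy up after the feeding consultation. Nest the three steel measuring cups upright on the round rubber coaster, the wide low one at the bottom, the middle one fully home inside it and the tall narrow one fully home inside the middle one; and stack the two closed tins upright on the square white tray, the larger one flat on the tray's floor and the smaller one centred on top of it. Leave the glass jar standing where it is.

Things in the scene. Friction and masses are not known exactly. Their poses are not given: they have to be found in the camera images.
- cup_wide_centre (a point): bare stainless steel wide, low measuring cup, open at the top, round, tapering, wall 3 mm, floor 4 mm thick; height 42, outer diameter 68 at the rim and 60 at the foot, inside 62 at the mouth and about 54 at the floor. The point is on its axis, half-way up (21 mm above its foot); z points up out of the mouth. It stands upright on the table at the start. About 90 g (lengths in mm)
- cup_mid_centre (a point): bare stainless steel middle-sized measuring cup, open at the top, round, tapering, wall 3 mm, floor 4 mm thick; height 72, outer diameter 52 at the rim and 44 at the foot, inside 46 at the mouth and about 38 at the floor. Point on its axis, half-way up (36 mm above its foot); z up. Upright at the start. Nested in the wide cup it rests on that cup's floor and stands 34 mm above its rim, so hold it near its own rim. About 90 g (lengths in mm)
- cup_tall_centre (a point): bare stainless steel tall, narrow measuring cup, open at the top, round, tapering, wall 3 mm, floor 4 mm thick; height 100, outer diameter 37 at the rim and 31 at the foot. Point on its axis, half-way up (50 mm above its foot); z up. Upright at the start. Nested in the middle cup it rests on that cup's floor and stands 32 mm above its rim, so hold it near its own rim. About 80 g (lengths in mm)
- tin_large_centre (a point): the larger closed food tin, a steel cylinder with a plain brown paper band and a flat closed top, diameter 66, height 50. Point on its axis, half-way up (25 mm above its foot); z up. Upright at the start. About 200 g (lengths in mm)
- tin_small_centre (a point): the smaller closed food tin, same look, diameter 52, height 34. Point on its axis, half-way up (17 mm above its foot); z up. Upright at the start. About 100 g (lengths in mm)
- coaster_top (a point): round black rubber coaster fixed to the table, diameter 98, with a raised lip (5 mm wide, 8 mm above the table) round a flat floor of diameter 88 that lies 4 mm above the table. The point is the centre of that floor; z up (lengths in mm)
- tray_floor (a point): small square white enamelled tray fixed to the table, 100 x 100 outside, walls 3 mm thick and 10 mm high, inner floor 94 x 94, 3 mm above the table. The point is the centre of the inner floor; x and y run parallel to its sides, z up (lengths in mm)
- jar_centre (a point): bystander, to be left standing where it is: amber glass treat jar with a wooden lid, diameter 64, height 95, standing on the table among the other things. The point is on its axis, half-way up (47.5 mm) (lengths in mm)
Things that resemble listed ones, but are neither listed nor needed, are in the scene too. What is shaped like the part that bears tin_large_centre but pink or red is not meant.

How it is judged (in metres and radians):
At the end, for the whole second after the job is handed in: Wide cup flat on the coaster (centre within 16 mm), middle cup on its floor, tall cup on the middle one's floor (axes within 9 mm); large tin flat on the tray (within 21 mm), small tin on it (within 13 mm). Heights within 4 mm, upright within 0.1 rad, released, at rest (horizontal distance between cup_wide_centre and coaster_top below 0.016 m and z of cup_wide_centre in the frame of coaster_top between 0.017 and 0.025 m and angle between each of cup_wide_centre, cup_mid_centre, cup_tall_centre, tin_large_centre, tin_small_centre's own z axis and vertical below 0.1 rad and horizontal distance between cup_mid_centre and cup_wide_centre below 0.009 m and z of cup_mid_centre in the frame of cup_wide_centre between 0.015 and 0.023 m and horizontal distance between cup_tall_centre and cup_mid_centre below 0.009 m and z of cup_tall_centre in the frame of cup_mid_centre between 0.014 and 0.022 m and horizontal distance between tin_large_centre and tray_floor below 0.021 m and z of tin_large_centre in the frame of tray_floor between 0.021 and 0.029 m and horizontal distance between tin_small_centre and tin_large_centre below 0.013 m and z of tin_small_centre in the frame of tin_large_centre between 0.038 and 0.046 m and linear speed of each of cup_wide, cup_mid, cup_tall, tin_large, tin_small below 0.02 m/s); the robot touches nothing.
It fails at once if the glass jar is knocked over or pushed more than 20 mm (distance of jar_centre from where it was at the start of the episode above 0.02 m or angle between jar_centre's own z axis and vertical above 0.3 rad).
It also fails if it takes over 136 s, if anything falls off the work surface, if the arm or the gripper's body presses on something with over 40 N, if the wrist force passes 120 N, or if a joint passes its speed limit or range.

## Working session

There is one attempt and no reset: what is moved stays moved. The work goes in short steps, Python scripts to look and compute and a tool call to move; the robot and the scene stay as the last step left them, time stands still between calls to the robot, and variables do not carry over. Pictures are saved under pics/ and viewed, at most 14 in all, crops included, and the job is handed in when it is done.

Besides the shell and the picture viewer there is one more tool, called after "Request:" by a JSON object that holds its "method" and its "body". move_arm: Moves the arm, as the interface text tells. Its arguments: {"type":"object","properties":{"series":{"type":"string"},"grip_force":{"type":"number"}},"required":["series"]}

```bash
mkdir -p pics; ls
python3 - <<'E'
from plant import sense, eyes
import cv2,numpy as np
s=sense();print(s)
for n in ("top","scene"):
    c=eyes.capture(n);np.savez(f"{n}.npz",**{k:v for k,v in c.items() if k!='name'})
    cv2.imwrite(f"pics/{n}0.png",c["image"][:,:,::-1]);print(n,c["intrinsics"],c["T"],c.keys())
E
```

```text
pics
{'t': 0.0, 'qpos': array([ 9.94990963e-01,  2.76588959e-01,  1.50614598e+00,  4.13002987e-06,
        1.36072293e+00, -1.21038818e-01]), 'qd': array([ 0.00056856, -0.00103493, -0.0006357 ,  0.00015783,  0.00142929,
        0.00021999]), 'tau': array([ 9.94136062e-04, -4.16775835e+01, -2.45807451e+01, -5.66317783e-05,
        1.08683127e-02, -6.93460692e-06]), 'tool_pos': array([252.29544875, 516.08796578, 230.43805289]), 'tcp_rot': array([-3.20305162e-04,  2.25429250e-01,  9.74259095e-01, -8.75882796e-04]), 'contact_force': array([ 0.48865752, -0.19283946, -0.01750509]), 'ft_torque': array([-0.0013857 , -0.0069971 , -0.00497597]), 'finger_force': 0.0, 'finger_gap': 85.2185039249328}
top [[455.13413557   0.         284.61826526]
 [  0.         455.13413557 216.68108288]
 [  0.           0.           1.        ]] [[ 1.57833627e-02  9.80655014e-01 -1.95106714e-01  3.06000761e+02]
 [-9.99851706e-01  1.68239155e-02  3.67714115e-03 -1.20366013e+01]
 [ 6.88846576e-03  1.95019743e-01  9.80775127e-01  1.06686062e+03]
 [ 0.00000000e+00  0.00000000e+00  0.00000000e+00  1.00000000e+00]] dict_keys(['image', 'depth', 'intrinsics', 'T'])
scene [[490.08916726   0.         283.42217469]
 [  0.         490.08916726 208.08928772]
 [  0.           0.           1.        ]] [[ 4.06257276e-01 -7.68086786e-01  4.94972439e-01  9.86394676e+02]
 [ 9.13701194e-01  3.35391016e-01 -2.29484192e-01 -2.28963336e+02]
 [ 1.02544664e-02  5.45486531e-01  8.38056854e-01  9.23108678e+02]
 [ 0.00000000e+00  0.00000000e+00  0.00000000e+00  1.00000000e+00]] dict_keys(['image', 'depth', 'intrinsics', 'T'])
```

View pics/top0.png

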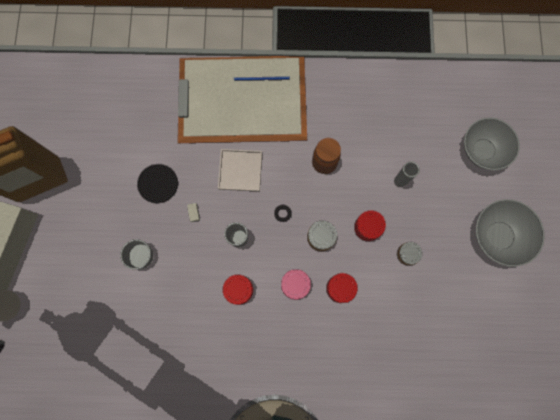

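View pics/scene0.png

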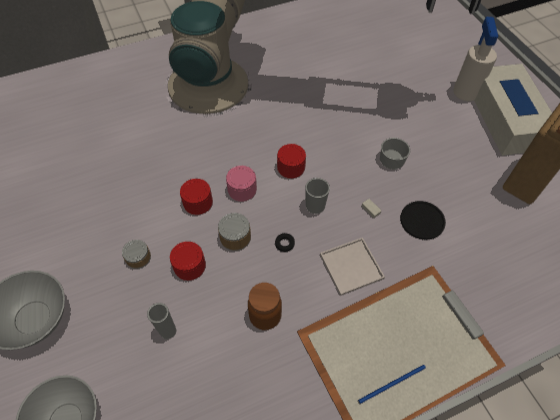

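Top view: wide cup (138,255), mid cup (237,236), tall cup (406,175), large tin (322,235), small tin (410,253), coaster (158,183), tray (241,170), jar (326,156). Possible mix-ups are the red or pink tins at (371,225), (238,290), (342,288) and (296,284), the black ring at (283,213), and the bowls at (490,145) and (508,233). The grey-topped tin with the brown band, (322,235), fits the large tin by description.

```bash
cat > h.py <<'E'
import numpy as np,cv2
def rays(c,uv,T=None):
    K=c["intrinsics"];T=c["T"] if T is None else T
    uv=np.atleast_2d(np.asarray(uv,float))
    d=np.c_[(uv[:,0]-K[0,2])/K[0,0],-(uv[:,1]-K[1,2])/K[1,1],-np.ones(len(uv))]
    return T[:3,3],d@T[:3,:3].T
def plane(c,uv,z,T=None):
    o,d=rays(c,uv,T);return o+d*((z-o[2])/d[:,2])[:,None]
def cloud(c,T=None):
    h,w=c["depth"].shape;v,u=np.mgrid[:h,:w]
    o,d=rays(c,np.c_[u.ravel(),v.ravel()],T)
    return (o+d*c["depth"].reshape(-1,1)).reshape(h,w,3)
E
python3 - <<'E'
import numpy as np,cv2
from h import *
D=dict(cup_wide=(138,255,42,68),cup_mid=(237,236,72,52),cup_tall=(408,172,100,37),tin_L=(322,235,50,66),tin_S=(410,253,34,52),jar=(326,152,95,64),coaster=(158,183,8,98),tray=(241,170,10,100),eraser=(194,212,15,20),ring=(283,213,10,40),redA=(371,225,50,66),redB=(238,290,50,66),redC=(342,288,50,66),pink=(296,284,50,66))
pix=dict(scene=dict(cup_wide=(395,150),cup_mid=(317,192),cup_tall=(160,317),tin_L=(235,228),tin_S=(136,250),jar=(264,300),coaster=(423,220),tray=(352,266),eraser=(371,208),ring=(285,242),redA=(187,258),redB=(291,158),redC=(196,194),pink=(241,180)))
for n in("top","scene"):
    c=np.load(n+".npz");P=cloud(c);print(n,"zero depth",(c["depth"]==0).mean())
    for k,(u,v,h,dia) in D.items():
        if n=="scene":u,v=pix["scene"][k]
        a=plane(c,(u,v),h*.9)[0]
        near=(np.hypot(P[...,0]-a[0],P[...,1]-a[1])<dia*.5+18)&(P[...,2]>h-7 if h>10 else P[...,2]>5)&(P[...,2]<h+12)&(c["depth"]>0)
        nb,lab,st,ce=cv2.connectedComponentsWithStats(near.astype(np.uint8))
        q=P[near]
        if len(q)<8: print(k,a.round(),"few",len(q));continue
        (x,y),r=cv2.minEnclosingCircle(q[:,:2].astype(np.float32))
        print(k,"ray",a.round(),"circle",round(x),round(y),"d",round(2*r),"want",dia,"z",np.percentile(q[:,2],[10,90]).round(1),len(q))
E
```

```text
top zero depth 0.003928571428571429
cup_wide ray [417. 314.  38.] circle 418 320 d 69 want 68 z [37.6 43.7] 176
cup_mid ray [460.  89.  65.] circle 465 93 d 52 want 52 z [68.2 73.8] 124
cup_tall ray [ 607. -290.   90.] circle 612 -294 d 38 want 37 z [ 94.7 101.8] 95
tin_L ray [ 468. -101.   45.] circle 470 -101 d 67 want 66 z [47.2 51.9] 664
tin_S ray [ 432. -304.   31.] circle 433 -305 d 53 want 52 z [31.1 36.2] 415
jar ray [ 652. -107.   85.] circle 656 -110 d 57 want 64 z [92.1 96.7] 479
coaster ray [594. 290.   7.] circle 600 293 d 129 want 98 z [5.2 9.2] 492
tray ray [630.  91.   9.] circle 630 92 d 135 want 100 z [ 5.3 11. ] 421
eraser ray [523. 198.  14.] circle 525 202 d 44 want 20 z [11. 16.] 164
ring ray [525. -12.   9.] circle 527 -13 d 60 want 40 z [ 9.1 15.1] 184
redA ray [ 493. -213.   45.] circle 495 -212 d 66 want 66 z [47.3 52.3] 656
redB ray [342.  85.  45.] circle 344 87 d 66 want 66 z [47.1 51.9] 711
redC ray [ 350. -146.   45.] circle 352 -146 d 67 want 66 z [47.5 52.1] 710
pink ray [357. -44.  45.] circle 358 -42 d 66 want 66 z [47.1 51.9] 706
scene zero depth 0
[... 368 characters left out ...]
5 -306 d 53 want 52 z [31.5 36.5] 492
jar ray [ 660. -113.   86.] circle 657 -112 d 57 want 64 z [93.3 97.2] 736
coaster ray [597. 291.   7.] circle 599 295 d 109 want 98 z [5.3 9.6] 618
tray ray [634.  93.   9.] circle 634 93 d 136 want 100 z [ 5.2 11.4] 644
eraser ray [527. 198.  14.] circle 525 199 d 44 want 20 z [10.8 16.3] 178
ring ray [527. -11.   9.] circle 530 -18 d 54 want 40 z [ 8.1 15.1] 238
redA ray [ 499. -214.   45.] circle 497 -214 d 68 want 66 z [48.  52.4] 811
redB ray [350.  83.  45.] circle 346 86 d 69 want 66 z [47.3 52.3] 556
redC ray [ 358. -148.   45.] circle 353 -147 d 69 want 66 z [47.3 52.5] 651
pink ray [362. -45.  45.] circle 359 -45 d 69 want 66 z [47.5 52.3] 611
```

Run:
```python
import cv2
a=cv2.imread('pics/top0.png')[190:310,220:430]
cv2.imwrite('pics/crop1.png',cv2.resize(a,None,fx=3.5,fy=3.5,interpolation=cv2.INTER_CUBIC))
```

```text
(no output)
```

View pics/crop1.png

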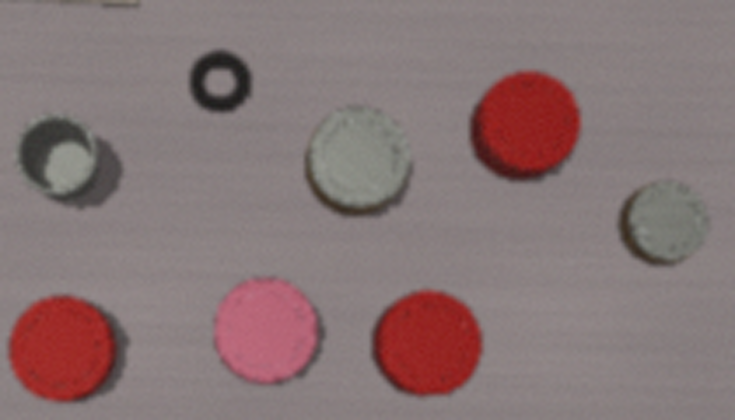

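The crop shows steel-topped tins with brown bands at crop (358,158) for the large one and (668,222) for the small one. The pink and red ones are the decoys. Both views agree within about 2 mm, and heights and diameters match. Next I refine the coaster and tray.

Run:
```python
import numpy as np,cv2
from h import *
for n,pc,pt in(("top",(158,183),(241,170)),("scene",(423,220),(352,266))):
    c=np.load(n+".npz");im=c["image"].astype(int)
    for nm,p,m,z in(("coaster",pc,im.max(2)<60,8),("tray",pt,(im.min(2)>165 if n=="x" else (im[...,0]>im[pt[1],pt[0],0]-28)&(im[...,0]-im[...,2]<45)),10)):
        m=m.astype(np.uint8)
        w=np.zeros_like(m);cv2.circle(w,p,55,1,-1);m&=w
        lab=cv2.connectedComponents(m)[1];m=(lab==lab[p[1],p[0]]).astype(np.uint8)
        ct=max(cv2.findContours(m,0,1)[0],key=cv2.contourArea)[:,0]
        q=plane(c,ct,z)[:,:2].astype(np.float32)
        print(n,nm,cv2.fitEllipse(q),cv2.minAreaRect(q),len(ct))
```

```text
top coaster ((593.45849609375, 291.158447265625), (92.10469818115234, 93.9275894165039), 145.3888397216797) ((593.0330810546875, 290.7757568359375), (91.9638671875, 94.19197082519531), 1.030502200126648) 109
top tray ((630.5712280273438, 96.20404052734375), (110.05317687988281, 115.26686096191406), 139.79745483398438) ((633.1013793945312, 96.0765609741211), (102.29596710205078, 101.66748046875), 88.1950454711914) 219
scene coaster ((595.7481079101562, 289.5759582519531), (94.73189544677734, 98.44007873535156), 22.395931243896484) ((596.1392211914062, 288.97601318359375), (95.57817840576172, 98.2376480102539), 9.956068992614746) 116
scene tray ((619.9714965820312, 98.4231948852539), (191.86134338378906, 247.43057250976562), 17.45427894592285) ((606.2372436523438, 96.59061431884766), (197.88595581054688, 242.20582580566406), 2.3239738941192627) 493
```

Request:
{"method": "move_arm", "body": {"series": "0 0 0 0 0 -0.87 85; 0 0 0 0 0 -0.87 85; 0 0 0 0 0 -0.87 85; 0 0 0 0 0 -0.87 85; 0 0 0 0 0 -0.86 85"}}

```text
t: 0.52
tool_pos: [252.4, 516.3, 230.8]
tcp_rot: [-0.0, -0.002, 1.0, -0.0]
contact_force: [0.6, 0.0, 0.4]
finger_gap: 85.1
finger_force: 0.0
```

Request:
{"method": "move_arm", "body": {"series": "-0.83 -0.98 0.6 0 0 0 85; -0.83 -0.98 0.6 0 0 0 85; -0.83 -0.98 0.6 0 0 0 85; -0.83 -0.98 0.6 0 0 0 85; -0.83 -0.98 0.6 0 0 0 85; -0.83 -0.98 0.6 0 0 0 85; -0.83 -0.98 0.6 0 0 0 85; -0.83 -0.98 0.6 0 0 0 85"}}

```text
t: 1.18
tool_pos: [419.0, 319.1, 110.4]
tcp_rot: [-0.0, 0.0, 1.0, -0.0]
contact_force: [1.3, 0.6, -0.6]
finger_gap: 84.8
finger_force: 0.0
```

Request:
{"method": "move_arm", "body": {"series": "0 0 0 0 0 0 85; 0 0 0 0 0 0 85"}}

```text
t: 1.35
tool_pos: [418.7, 319.0, 110.1]
tcp_rot: [-0.001, 0.002, 1.0, -0.001]
contact_force: [0.3, -0.1, 0.1]
finger_gap: 84.9
finger_force: 0.0
```

Request:
{"method": "move_arm", "body": {"series": "0 0 0.98 0 0 0 85; 0 0 0.98 0 0 0 85; 0 0 0.98 0 0 0 85; 0 0 0.98 0 0 0 85; 0 0 0 0 0 0 85; 0 0 0 0 0 0 60; 0 0 0 0 0 0 60; 0 0 0 0 0 0 60", "grip_force": 35}}

```text
t: 2.02
tool_pos: [419.4, 321.7, 15.1]
tcp_rot: [0.001, -0.0, 1.0, 0.001]
contact_force: [-0.0, 0.1, -0.6]
finger_gap: 66.5
finger_force: 39.2
```

Request:
{"method": "move_arm", "body": {"series": "0 0 0 0 0 0 60; 0 0 0 0 0 0 60; 0 0 0 0 0 0 60; 0 0 0 0 0 0 60"}}

```text
t: 2.35
tool_pos: [419.6, 321.5, 14.8]
tcp_rot: [0.001, 0.0, 1.0, 0.001]
contact_force: [-1.0, 1.6, 7.7]
finger_gap: 66.4
finger_force: 39.6
```

Request:
{"method": "move_arm", "body": {"series": "0 0 -0.5 0 0 0 60; 0 0 -1 0 0 0 60; 0 0 -1 0 0 0 60; 0 0 -0.5 0 0 0 60; 0 0 0 0 0 0 60"}}

```text
t: 2.77
tool_pos: [420.6, 321.6, 91.4]
tcp_rot: [0.003, 0.0, 1.0, 0.002]
contact_force: [0.4, 0.4, -0.7]
finger_gap: 66.7
finger_force: 39.7
```

Request:
{"method": "move_arm", "body": {"series": "-0.5 -0.1 0 0 0 0 60; -0.9 -0.2 0 0 0 0 60; -0.9 -0.2 0 0 0 0 60; -0.9 -0.2 0 0 0 0 60; -0.9 -0.2 0 0 0 0 60; -0.9 -0.2 0 0 0 0 60; -0.9 -0.1 0 0 0 0 60; -0.5 0 0 0 0 0 60"}}

```text
t: 3.43
tool_pos: [581.5, 288.8, 86.0]
tcp_rot: [-0.0, 0.001, 1.0, -0.001]
contact_force: [-0.3, -0.1, -1.0]
finger_gap: 66.5
finger_force: 39.7
```

Request:
{"method": "move_arm", "body": {"series": "-0.6 0 0 0 0 0 60; 0 0 0 0 0 0 60; 0 0 0 0 0 0 60; 0 0 0 0 0 0 60"}}

```text
t: 3.77
tool_pos: [592.2, 289.9, 86.8]
tcp_rot: [-0.002, 0.0, 1.0, -0.001]
contact_force: [-0.2, -0.5, -1.1]
finger_gap: 66.6
finger_force: 39.7
```

Run:
```python
from plant import sense, eyes
import cv2,numpy as np
s=sense();print(s['tool_pos'],s['tcp_rot'])
c=eyes.capture("wrist");print(c["mount"].round(2),c["intrinsics"].round(1))
cv2.imwrite("pics/w1.png",c["image"][:,:,::-1])
```

```text
[592.21860519 289.86190564  86.7733052 ] [-1.70836217e-03  2.80903044e-04  9.99998362e-01 -5.27862701e-04]
[[   0.      0.96    0.29   71.99]
 [   1.      0.     -0.     -1.3 ]
 [  -0.      0.29   -0.96 -143.7 ]
 [   0.      0.      0.      1.  ]] [[290.7   0.  281.4]
 [  0.  290.7 209.1]
 [  0.    0.    1. ]]
```

View pics/w1.png

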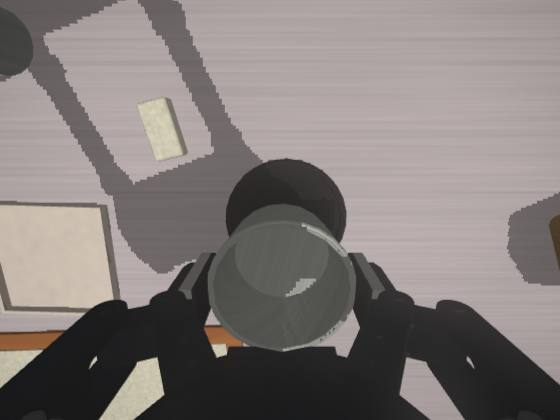

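The cup is held centred, rim at (282,283). The coaster, centred at column 286 with its near edge at row 158, works out to about (596,291), as expected. Lowering now.

Request:
{"method": "move_arm", "body": {"series": "-0.16 0.04 0.6 0 0 0 60; 0 0 0.8 0 0 0 60; 0 0 0.8 0 0 0 60; 0 0 0.3 0 0 0 60; 0 0 0.1 0 0 0 60; 0 0 0.08 0 0 0 60; 0 0 0 0 0 0 60; 0 0 0 0 0 0 60"}}

```text
t: 4.48
tool_pos: [598.2, 291.8, 22.5]
tcp_rot: [0.001, 0.0, 1.0, 0.0]
contact_force: [-0.1, 0.2, -0.4]
finger_gap: 66.8
finger_force: 39.7
```

Request:
{"method": "move_arm", "body": {"series": "0.06 0 0.06 0 0 0 60; 0 0 0.06 0 0 0 60; 0 0 0 0 0 0 60; 0 0 0 0 0 0 60"}}

```text
t: 4.82
tool_pos: [596.2, 291.6, 18.8]
tcp_rot: [0.0, 0.0, 1.0, 0.0]
contact_force: [-0.2, 0.5, 0.6]
finger_gap: 66.3
finger_force: 39.8
```

Request:
{"method": "move_arm", "body": {"series": "0 0 0 0 0 0 85; 0 0 0 0 0 0 85; 0 0 0 0 0 0 85; 0 0 -0.4 0 0 0 85; 0 0 -1 0 0 0 85; 0 0 -1 0 0 0 85; 0 0 -1 0 0 0 85; 0 0 -0.4 0 0 0 85"}}

```text
t: 5.48
tool_pos: [598.1, 292.3, 117.9]
tcp_rot: [0.003, 0.0, 1.0, 0.001]
contact_force: [1.1, 0.9, 0.7]
finger_gap: 85.2
finger_force: 0.0
```

Request:
{"method": "move_arm", "body": {"series": "0.6 -0.99 0 0 0 0 85; 0.6 -1 0 0 0 0 85; 0.7 -1 0 0 0 0 85; 0.7 -1 0 0 0 0 85; 0.7 -1 0 0 0 0 85; 0.7 -1 0 0 0 0 85; 0.6 -1 0 0 0 0 85; 0.6 -1 0 0 0 0 85"}}

```text
t: 6.15
tool_pos: [464.7, 90.7, 113.3]
tcp_rot: [-0.0, -0.0, 1.0, -0.0]
contact_force: [0.7, -1.7, 0.7]
finger_gap: 84.8
finger_force: 0.0
```

Request:
{"method": "move_arm", "body": {"series": "0 0 0 0 0 0 85; 0 0 0 0 0 0 85; 0 0 0 0 0 0 85"}}

```text
t: 6.4
tool_pos: [466.7, 92.0, 113.6]
tcp_rot: [0.001, 0.001, 1.0, 0.0]
contact_force: [-0.3, -0.2, -0.9]
finger_gap: 84.9
finger_force: 0.0
```

Run:
```python
from plant import sense, eyes
import cv2,numpy as np
from h import *
print(sense()['tool_pos'])
c=eyes.capture("top");P=cloud(c)
cv2.imwrite("pics/top2.png",c["image"][:,:,::-1])
m=(np.hypot(P[...,0]-596,P[...,1]-291)<52)&(P[...,2]>38)&(P[...,2]<52)
q=P[m];print(cv2.minEnclosingCircle(q[:,:2].astype(np.float32)),np.percentile(q[:,2],[10,50,90]),len(q))
m=(np.hypot(P[...,0]-596,P[...,1]-291)<20);print("floor z",np.percentile(P[m][:,2],[10,50,90]))
```

```text
[466.65495148  91.9633172  113.58322802]
((597.0487060546875, 294.11627197265625), 33.76365661621094) [40.39198143 44.60585971 47.08552443] 107
floor z [ 6.31245107  7.79342955 10.1024765 ]
```

Request:
{"method": "move_arm", "body": {"series": "0 0 0.95 0 0 0 85; 0 0 0.95 0 0 0 85; 0 0 0.96 0 0 0 85; 0 0 0 0 0 0 85; 0 0 0 0 0 0 45; 0 0 0 0 0 0 45; 0 0 0 0 0 0 45; 0 0 0 0 0 0 45"}}

```text
t: 7.12
tool_pos: [467.6, 92.2, 43.4]
tcp_rot: [0.002, 0.0, 1.0, 0.0]
contact_force: [0.3, 0.4, 2.9]
finger_gap: 50.7
finger_force: 36.3
```

Request:
{"method": "move_arm", "body": {"series": "0 0 0 0 0 0 45; 0 0 0 0 0 0 45; 0 0 0 0 0 0 45"}}

```text
t: 7.37
tool_pos: [467.6, 92.2, 43.4]
tcp_rot: [0.002, 0.0, 1.0, 0.0]
contact_force: [-0.2, 1.9, 6.2]
finger_gap: 50.5
finger_force: 36.5
```

Request:
{"method": "move_arm", "body": {"series": "0 0 -0.5 0 0 0 45; 0 0 -1 0 0 0 45; 0 0 -1 0 0 0 45; 0 0 -0.8 0 0 0 45; 0 0 0 0 0 0 45"}}

```text
t: 7.78
tool_pos: [469.0, 91.8, 128.5]
tcp_rot: [0.005, 0.0, 1.0, 0.0]
contact_force: [-0.0, -0.8, -0.2]
finger_gap: 50.7
finger_force: 36.7
```

Request:
{"method": "move_arm", "body": {"series": "-0.3 0.4 0 0 0 0 45; -0.6 0.95 0 0 0 0 45; -0.65 1 0 0 0 0 45; -0.65 1 0 0 0 0 45; -0.65 1 0 0 0 0 45; -0.65 1 0 0 0 0 45; -0.65 1 0 0 0 0 45; -0.6 0.95 0 0 0 0 45"}}

```text
t: 8.45
tool_pos: [584.9, 276.3, 122.1]
tcp_rot: [-0.001, 0.0, 1.0, -0.0]
contact_force: [0.0, -0.6, -1.6]
finger_gap: 50.4
finger_force: 36.8
```

Request:
{"method": "move_arm", "body": {"series": "-0.4 0.7 0 0 0 0 45; 0 0 0 0 0 0 45; 0 0 0 0 0 0 45; 0 0 0 0 0 0 45"}}

```text
t: 8.78
tool_pos: [593.6, 291.5, 122.5]
tcp_rot: [-0.002, -0.0, 1.0, -0.001]
contact_force: [-0.2, -0.0, -0.9]
finger_gap: 51.1
finger_force: 36.8
```

Run:
```python
from plant import sense, eyes
import cv2,numpy as np
s=sense();print(s['tool_pos'],s['tcp_rot'],s['contact_force'])
c=eyes.capture("wrist")
cv2.imwrite("pics/w2.png",c["image"][:,:,::-1])
```

```text
[593.56822013 291.51407099 122.47603614] [-1.68568168e-03 -5.30282921e-05  9.99998292e-01 -7.55826767e-04] [-0.17048815 -0.02996709 -0.92088487]
```

View pics/w2.png

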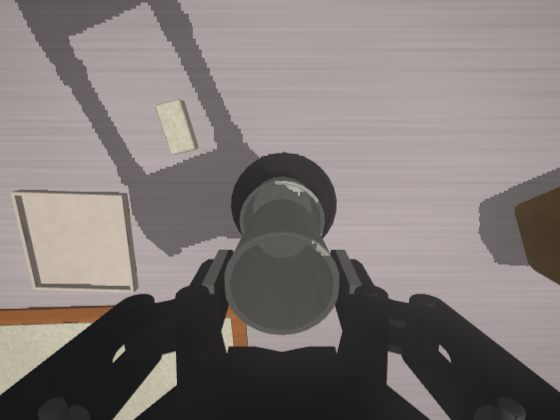

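Mid cup rim spans columns 225–339 and the wide cup below spans 240–325 (near edge at row 178), so they line up laterally. The x offset is about 3.5 mm. Lowering.

Request:
{"method": "move_arm", "body": {"series": "-0.14 0.04 0.4 0 0 0 45; 0 0 0.8 0 0 0 45; 0 0 0.8 0 0 0 45; 0 0 0.5 0 0 0 45; 0 0 0.2 0 0 0 45; 0 0 0.06 0 0 0 45; 0 0 0 0 0 0 45; 0 0 0 0 0 0 45"}}

```text
t: 9.5
tool_pos: [599.0, 292.7, 56.2]
tcp_rot: [0.001, 0.0, 1.0, 0.0]
contact_force: [0.9, 0.9, 0.2]
finger_gap: 50.9
finger_force: 36.8
```

Request:
{"method": "move_arm", "body": {"series": "0 0 0.06 0 0 0 45; 0 0 0 0 0 0 45; 0 0 0 0 0 0 45; 0 0 0 0 0 0 45"}}

```text
t: 9.83
tool_pos: [598.5, 292.8, 54.3]
tcp_rot: [0.0, 0.0, 1.0, 0.0]
contact_force: [0.1, 0.3, -0.5]
finger_gap: 50.4
finger_force: 36.8
```

Request:
{"method": "move_arm", "body": {"series": "0.04 0 0.05 0 0 0 45; 0 0 0.05 0 0 0 45; 0 0 0 0 0 0 45; 0 0 0 0 0 0 45"}}

```text
t: 10.17
tool_pos: [597.3, 292.8, 51.5]
tcp_rot: [0.0, 0.0, 1.0, 0.0]
contact_force: [-0.0, -0.5, 0.5]
finger_gap: 50.5
finger_force: 36.9
```

Request:
{"method": "move_arm", "body": {"series": "0 0 0 0 0 0 85; 0 0 0 0 0 0 85; 0 0 0 0 0 0 85; 0 0 -0.4 0 0 0 85; 0 0 -1 0 0 0 85; 0 0 -1 0 0 0 85; 0 0 -1 0 0 0 85; 0 0 -0.4 0 0 0 85"}}

```text
t: 10.83
tool_pos: [599.3, 293.5, 151.0]
tcp_rot: [0.003, 0.0, 1.0, 0.001]
contact_force: [0.5, 0.1, 0.2]
finger_gap: 84.9
finger_force: 0.0
```

Request:
{"method": "move_arm", "body": {"series": "0 -1 0 0 0 0 85; 0 -1 0 0 0 0 85; 0 -1 0 0 0 0 85; 0 -1 0 0 0 0 85; 0 -1 0 0 0 0 85; 0 -1 0 0 0 0 85; 0 -1 0 0 0 0 85; 0 -1 0 0 0 0 85"}}

```text
t: 11.5
tool_pos: [596.9, 91.5, 146.2]
tcp_rot: [-0.0, 0.0, 1.0, 0.0]
contact_force: [-0.1, -0.2, 0.7]
finger_gap: 85.2
finger_force: 0.0
```

Request:
{"method": "move_arm", "body": {"series": "0 -1 0 0 0 0 85; 0 -1 0 0 0 0 85; 0 -1 0 0 0 0 85; 0 -1 0 0 0 0 85; 0 -1 0 0 0 0 85; 0 -1 0 0 0 0 85; 0 -1 0 0 0 0 85; 0 -1 0 0 0 0 85"}}

```text
t: 12.17
tool_pos: [596.8, -108.5, 146.2]
tcp_rot: [-0.0, 0.0, 1.0, 0.0]
contact_force: [-0.1, -0.3, -0.3]
finger_gap: 84.6
finger_force: 0.0
```

Request:
{"method": "move_arm", "body": {"series": "-0.1 -1 0 0 0 0 85; -0.1 -1 0 0 0 0 85; -0.1 -1 0 0 0 0 85; -0.1 -1 0 0 0 0 85; -0.1 -1 0 0 0 0 85; -0.1 -1 0 0 0 0 85; 0 -0.7 0 0 0 0 85; 0 -0.7 0 0 0 0 85"}}

```text
t: 12.83
tool_pos: [611.8, -293.4, 146.0]
tcp_rot: [-0.0, 0.0, 1.0, 0.0]
contact_force: [1.1, -0.2, -0.1]
finger_gap: 85.2
finger_force: 0.0
```

Request:
{"method": "move_arm", "body": {"series": "0 0 0 0 0 0 85; 0 0 0 0 0 0 85; 0 0 0 0 0 0 85"}}

```text
t: 13.08
tool_pos: [611.8, -291.2, 146.1]
tcp_rot: [-0.0, 0.0, 1.0, 0.001]
contact_force: [0.7, 0.3, -0.3]
finger_gap: 85.3
finger_force: 0.0
```

Run:
```python
from plant import sense, eyes
import cv2,numpy as np
from h import *
print(sense()['tool_pos'])
c=eyes.capture("top");P=cloud(c)
m=(np.hypot(P[...,0]-597,P[...,1]-293)<45)&(P[...,2]>72)&(P[...,2]<90)
q=P[m];print(cv2.minEnclosingCircle(q[:,:2].astype(np.float32)),np.percentile(q[:,2],[10,50,90]),len(q))
m=(np.hypot(P[...,0]-597,P[...,1]-293)<12);print("floor z",np.percentile(P[m][:,2],[10,50,90]))
```

```text
[ 611.80430325 -291.24214574  146.14203871]
((594.2906494140625, 293.20819091796875), 26.39616584777832) [73.88554235 78.92810727 81.38065703] 143
floor z [ 9.25932854 11.79353082 13.79005153]
```

Request:
{"method": "move_arm", "body": {"series": "0 -0.12 0.98 0 0 0 85; 0 0 0.98 0 0 0 85; 0 0 0.98 0 0 0 85; 0 0 0 0 0 0 85; 0 0 0 0 0 0 30; 0 0 0 0 0 0 30; 0 0 0 0 0 0 30; 0 0 0 0 0 0 30"}}

```text
t: 13.8
tool_pos: [613.3, -295.6, 74.9]
tcp_rot: [0.002, -0.0, 1.0, -0.001]
contact_force: [-0.7, -0.3, -0.8]
finger_gap: 38.5
finger_force: 0.0
```

Request:
{"method": "move_arm", "body": {"series": "0 0 0 0 0 0 30; 0 0 0 0 0 0 30; 0 0 0 0 0 0 30"}}

```text
t: 14.05
tool_pos: [613.3, -295.4, 75.0]
tcp_rot: [0.002, 0.0, 1.0, -0.0]
contact_force: [0.3, 1.8, 6.1]
finger_gap: 36.0
finger_force: 34.8
```

Request:
{"method": "move_arm", "body": {"series": "0 0 -0.4 0 0 0 30; 0 0 -0.8 0 0 0 30; 0 0 -1 0 0 0 30; 0 0 -1 0 0 0 30; 0 0 -0.9 0 0 0 30; 0 0 -0.4 0 0 0 30; 0.35 0.3 0 0 0 0 30; 0.4 0.6 0 0 0 0 30"}}

```text
t: 14.72
tool_pos: [593.9, -274.6, 186.1]
tcp_rot: [0.001, 0.001, 1.0, -0.001]
contact_force: [-0.9, -0.1, -0.8]
finger_gap: 36.1
finger_force: 35.1
```

Request:
{"method": "move_arm", "body": {"series": "0 0.9 0 0 0 0 30; 0 1 0 0 0 0 30; 0 1 0 0 0 0 30; 0 1 0 0 0 0 30; 0 1 0 0 0 0 30; 0 1 0 0 0 0 30; 0 1 0 0 0 0 30; 0 1 0 0 0 0 30"}}

```text
t: 15.38
tool_pos: [592.8, -74.2, 185.0]
tcp_rot: [-0.0, 0.0, 1.0, 0.0]
contact_force: [0.7, 0.3, -1.2]
finger_gap: 36.4
finger_force: 35.1
```

Request:
{"method": "move_arm", "body": {"series": "0 1 0 0 0 0 30; 0 1 0 0 0 0 30; 0 1 0 0 0 0 30; 0 1 0 0 0 0 30; 0 1 0 0 0 0 30; 0 1 0 0 0 0 30; 0 1 0 0 0 0 30; 0 1 0 0 0 0 30"}}

```text
t: 16.05
tool_pos: [592.9, 125.7, 185.0]
tcp_rot: [-0.0, 0.0, 1.0, -0.0]
contact_force: [-0.2, -0.5, -1.0]
finger_gap: 36.5
finger_force: 35.1
```

Request:
{"method": "move_arm", "body": {"series": "0 1 0 0 0 0 30; 0 1 0 0 0 0 30; 0 1 0 0 0 0 30; 0 0.9 0 0 0 0 30; 0 0.8 0 0 0 0 30; 0 0.6 0 0 0 0 30; 0 0.5 0 0 0 0 30; 0 0.3 0 0 0 0 30"}}

```text
t: 16.72
tool_pos: [593.3, 278.4, 185.0]
tcp_rot: [-0.0, -0.0, 1.0, -0.0]
contact_force: [-0.6, 0.2, -0.5]
finger_gap: 36.3
finger_force: 35.1
```

Request:
{"method": "move_arm", "body": {"series": "0 0.3 0 0 0 0 30; 0 0.3 0 0 0 0 30; 0 0 0 0 0 0 30; 0 0 0 0 0 0 30; 0 0 0 0 0 0 30"}}

```text
t: 17.13
tool_pos: [593.6, 291.6, 185.3]
tcp_rot: [-0.0, 0.0, 1.0, -0.0]
contact_force: [0.4, -0.2, -0.4]
finger_gap: 36.9
finger_force: 35.1
```

Run:
```python
from plant import sense, eyes
import cv2,numpy as np
s=sense();print(s['tool_pos'],s['tcp_rot'],s['contact_force'])
c=eyes.capture("wrist")
cv2.imwrite("pics/w3.png",c["image"][:,:,::-1])
```

```text
[593.59721519 291.55432995 185.33664988] [-1.91744514e-05  3.95556996e-04  9.99999890e-01 -2.50674861e-04] [ 0.40073668 -0.22813143 -0.42876931]
```

View pics/w3.png

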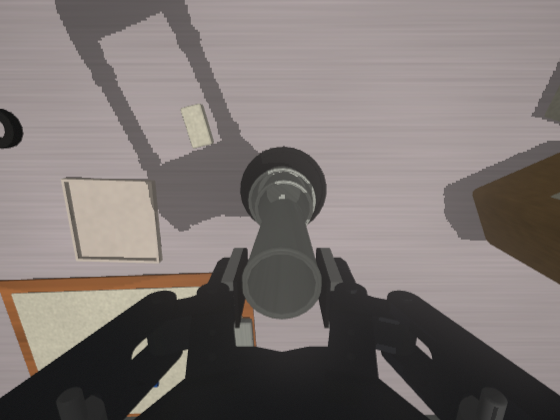

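Tall cup rim is centred at (281,283), above the mid cup mouth around (283,200), with the foot over the mouth. Lowering.

Request:
{"method": "move_arm", "body": {"series": "-0.04 0.05 0.5 0 0 0 30; 0 0 0.8 0 0 0 30; 0 0 0.8 0 0 0 30; 0 0 0.8 0 0 0 30; 0 0 0.6 0 0 0 30; 0 0 0.25 0 0 0 30; 0 0 0 0 0 0 30; 0 0 0 0 0 0 30"}}

```text
t: 17.85
tool_pos: [594.9, 293.2, 92.0]
tcp_rot: [0.0, 0.0, 1.0, 0.0]
contact_force: [-0.2, 0.3, -0.9]
finger_gap: 35.9
finger_force: 35.1
```

Request:
{"method": "move_arm", "body": {"series": "0 0 0.06 0 0 0 30; 0 0 0.06 0 0 0 30; 0 0 0 0 0 0 30; 0 0 0 0 0 0 30"}}

```text
t: 18.18
tool_pos: [594.8, 293.6, 89.2]
tcp_rot: [0.001, 0.0, 1.0, 0.0]
contact_force: [0.0, -0.0, -0.6]
finger_gap: 36.1
finger_force: 35.1
```

Request:
{"method": "move_arm", "body": {"series": "0 0 0.05 0 0 0 30; 0 0 0.05 0 0 0 30; 0 0 0 0 0 0 30; 0 0 0 0 0 0 30"}}

```text
t: 18.52
tool_pos: [595.0, 293.7, 87.0]
tcp_rot: [0.001, 0.0, 1.0, 0.0]
contact_force: [-1.2, -0.7, 4.2]
finger_gap: 36.0
finger_force: 35.4
```

Request:
{"method": "move_arm", "body": {"series": "0 0 0 0 0 0 60; 0 0 0 0 0 0 85; 0 0 0 0 0 0 85; 0 0 0 0 0 0 85; 0 0 -0.5 0 0 0 85; 0 0 -1 0 0 0 85; 0 0 -1 0 0 0 85; 0 0 0 0 0 0 85"}}

```text
t: 19.18
tool_pos: [597.5, 294.6, 153.7]
tcp_rot: [0.004, 0.0, 1.0, 0.002]
contact_force: [1.0, 0.3, 0.6]
finger_gap: 85.0
finger_force: 0.0
```

Request:
{"method": "move_arm", "body": {"series": "0.3 -1 0 0 0 0 85; 0.3 -1 0 0 0 0 85; 0.3 -1 0 0 0 0 85; 0.3 -1 0 0 0 0 85; 0.3 -1 0 0 0 0 85; 0.3 -1 0 0 0 0 85; 0.3 -1 0 0 0 0 85; 0.3 -1 0 0 0 0 85"}}

```text
t: 19.85
tool_pos: [533.7, 92.4, 148.1]
tcp_rot: [-0.0, 0.0, 1.0, -0.0]
contact_force: [0.7, 0.5, -0.5]
finger_gap: 84.9
finger_force: 0.0
```

Request:
{"method": "move_arm", "body": {"series": "0.3 -1 0 0 0 0 85; 0.3 -1 0 0 0 0 85; 0.3 -1 0.4 0 0 0 85; 0.3 -1 0.4 0 0 0 85; 0.3 -1 0.4 0 0 0 85; 0.3 -1 0.4 0 0 0 85; 0.4 -0.9 0.4 0 0 0 85; 0.4 -0.9 0 0 0 0 85"}}

```text
t: 20.52
tool_pos: [467.3, -102.1, 96.5]
tcp_rot: [-0.002, 0.0, 1.0, 0.001]
contact_force: [0.6, 0.2, 0.3]
finger_gap: 84.8
finger_force: 0.0
```

Request:
{"method": "move_arm", "body": {"series": "0 0 0 0 0 0 85; 0 0 0 0 0 0 85; 0 0 0 0 0 0 85"}}

```text
t: 20.77
tool_pos: [469.7, -101.3, 98.5]
tcp_rot: [0.0, 0.001, 1.0, 0.0]
contact_force: [0.0, 0.3, -0.1]
finger_gap: 84.7
finger_force: 0.0
```

Run:
```python
from plant import sense, eyes
import cv2,numpy as np
from h import *
print(sense()['tool_pos'])
c=eyes.capture("top");P=cloud(c)
cv2.imwrite("pics/top4.png",cv2.resize(c["image"][120:300,60:340,::-1],None,fx=2.5,fy=2.5))
for z in(112,80,46):
    m=(np.hypot(P[...,0]-596,P[...,1]-293)<40)&(abs(P[...,2]-z)<6)
    q=P[m];print(z,cv2.minEnclosingCircle(q[:,:2].astype(np.float32)),np.percentile(q[:,2],[10,50,90]),len(q))
c=eyes.capture("wrist")
cv2.imwrite("pics/w4.png",c["image"][:,:,::-1])
```

```text
[ 469.66265817 -101.26794508   98.51310783]
112 ((593.4228515625, 294.4854736328125), 19.721668243408203) [107.7660341  110.83191419 113.53945521] 90
80 ((594.4087524414062, 293.2016296386719), 26.51807403564453) [75.97230194 79.21412312 82.99727915] 147
46 ((596.8594970703125, 291.1643981933594), 33.976844787597656) [42.50741876 45.56414686 48.93072253] 142
```

View pics/top4.png

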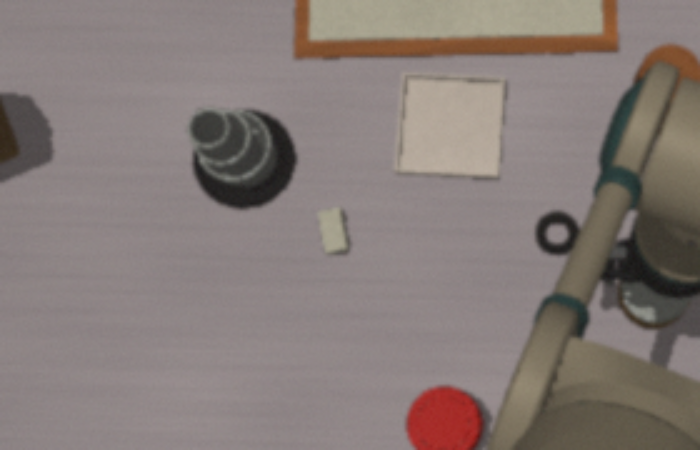

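Cup stack confirmed: the rims at about 112, 80 and 46 mm are nested on the coaster at crop (230,150). The tray at crop (450,125) is empty, and the arm is over the large tin. Now the large tin.

Request:
{"method": "move_arm", "body": {"series": "0 0 0.87 0 0 0 85; 0 0 0.87 0 0 0 85; 0 0 0.87 0 0 0 85; 0 0 0.87 0 0 0 85; 0 0 0 0 0 0 85; 0 0 0 0 0 0 58; 0 0 0 0 0 0 58; 0 0 0 0 0 0 58", "grip_force": 50}}

```text
t: 21.53
tool_pos: [470.7, -101.5, 12.9]
tcp_rot: [0.001, -0.0, 1.0, -0.0]
contact_force: [-0.2, -0.4, -1.4]
finger_gap: 64.8
finger_force: 55.6
```

Request:
{"method": "move_arm", "body": {"series": "0 0 0 0 0 0 58; 0 0 0 0 0 0 58; 0 0 0 0 0 0 58; 0 0 0 0 0 0 58"}}

```text
t: 21.87
tool_pos: [470.4, -101.6, 12.6]
tcp_rot: [0.001, 0.0, 1.0, -0.0]
contact_force: [-0.2, 1.4, 7.0]
finger_gap: 64.4
finger_force: 55.8
```

Request:
{"method": "move_arm", "body": {"series": "0 0 -0.5 0 0 0 58; 0 0 -0.8 0 0 0 58; 0 0 -0.8 0 0 0 58; -0.3 0.4 -0.3 0 0 0 58; -0.6 0.7 0 0 0 0 58; -0.8 0.9 0 0 0 0 58; -0.8 1 0 0 0 0 58; -0.8 1 0 0 0 0 58"}}

```text
t: 22.53
tool_pos: [552.2, -0.8, 71.5]
tcp_rot: [-0.0, 0.001, 1.0, -0.0]
contact_force: [0.6, -1.1, -2.4]
finger_gap: 64.7
finger_force: 56.1
```

Request:
{"method": "move_arm", "body": {"series": "-0.8 1 0 0 0 0 58; -0.8 1 0 0 0 0 58; -0.8 0.8 0 0 0 0 58; -0.5 0.6 0 0 0 0 58; -0.26 0.38 0 0 0 0 58; 0 0 0 0 0 0 58; 0 0 0 0 0 0 58; 0 0 0 0 0 0 58"}}

```text
t: 23.2
tool_pos: [629.4, 91.9, 71.1]
tcp_rot: [-0.001, 0.0, 1.0, -0.0]
contact_force: [0.4, -0.5, -1.7]
finger_gap: 64.7
finger_force: 56.1
```

Run:
```python
from plant import sense, eyes
import cv2,numpy as np
s=sense();print(s['tool_pos'],s['tcp_rot'],s['contact_force'])
c=eyes.capture("wrist")
cv2.imwrite("pics/w5.png",c["image"][:,:,::-1])
```

```text
[629.42192411  91.92564093  71.11848457] [-1.19343170e-03  3.28378169e-04  9.99999157e-01 -3.92638958e-04] [ 0.43900327 -0.50750243 -1.74392201]
```

View pics/w5.png

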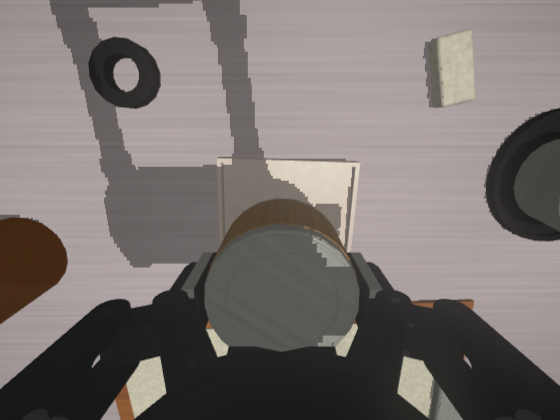

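The tin, at (281,290), is held flat over the tray. The tray's near edge is at row 160, columns 218–358, putting its centre at about (633,94), as expected. Lowering.

Request:
{"method": "move_arm", "body": {"series": "-0.12 0.08 0.4 0 0 0 58; 0 0 0.7 0 0 0 58; 0 0 0.6 0 0 0 58; 0 0 0.3 0 0 0 58; 0 0 0.06 0 0 0 58; 0 0 0.06 0 0 0 58; 0 0 0 0 0 0 58; 0 0 0 0 0 0 58"}}

```text
t: 23.92
tool_pos: [634.6, 94.9, 19.3]
tcp_rot: [0.001, 0.0, 1.0, 0.0]
contact_force: [0.2, -0.6, -2.7]
finger_gap: 65.1
finger_force: 56.1
```

Request:
{"method": "move_arm", "body": {"series": "0 0 0.05 0 0 0 58; 0 0 0.03 0 0 0 58; 0 0 0 0 0 0 58; 0 0 0 0 0 0 58"}}

```text
t: 24.25
tool_pos: [634.1, 95.0, 16.8]
tcp_rot: [0.0, 0.0, 1.0, 0.0]
contact_force: [-0.5, -0.8, -2.0]
finger_gap: 64.5
finger_force: 56.1
```

Request:
{"method": "move_arm", "body": {"series": "0 0 0.05 0 0 0 58; 0 0 0.03 0 0 0 58; 0 0 0 0 0 0 58; 0 0 0 0 0 0 58"}}

```text
t: 24.58
tool_pos: [634.3, 95.0, 15.6]
tcp_rot: [0.001, 0.0, 1.0, 0.0]
contact_force: [-1.9, 1.0, 6.1]
finger_gap: 64.9
finger_force: 56.9
```

Request:
{"method": "move_arm", "body": {"series": "0 0 0 0 0 0 85; 0 0 0 0 0 0 85; 0 0 0 0 0 0 85; 0 0 -0.4 0 0 0 85; 0 0 -1 0 0 0 85; 0 0 -1 0 0 0 85; 0 0 -1 0 0 0 85; 0 0 -0.8 0 0 0 85"}}

```text
t: 25.25
tool_pos: [634.7, 95.0, 122.1]
tcp_rot: [0.001, 0.0, 1.0, 0.0]
contact_force: [1.2, -0.4, 0.2]
finger_gap: 85.0
finger_force: 0.0
```

Request:
{"method": "move_arm", "body": {"series": "0.5 -1 0 0 0 0 85; 0.5 -1 0 0 0 0 85; 0.5 -1 0 0 0 0 85; 0.5 -1 0 0 0 0 85; 0.5 -1 0 0 0 0 85; 0.5 -1 0 0 0 0 85; 0.5 -1 0 0 0 0 85; 0.5 -1 0 0 0 0 85"}}

```text
t: 25.92
tool_pos: [533.3, -106.1, 120.2]
tcp_rot: [0.0, 0.0, 1.0, -0.0]
contact_force: [-0.1, 0.0, -0.1]
finger_gap: 85.2
finger_force: 0.0
```

Request:
{"method": "move_arm", "body": {"series": "0.5 -1 0 0 0 0 85; 0.5 -1 0 0 0 0 85; 0.5 -1 0 0 0 0 85; 0.5 -1 0.3 0 0 0 85; 0.5 -1 0.3 0 0 0 85; 0.5 -1 0.4 0 0 0 85; 0.5 -1 0.4 0 0 0 85; 0.5 -1 0.4 0 0 0 85"}}

```text
t: 26.58
tool_pos: [433.4, -306.4, 74.9]
tcp_rot: [0.001, 0.0, 1.0, -0.0]
contact_force: [-0.1, 0.7, 0.7]
finger_gap: 84.7
finger_force: 0.0
```

Request:
{"method": "move_arm", "body": {"series": "0 0 0 0 0 0 85; 0 0 0 0 0 0 85; 0 0 0 0 0 0 85"}}

```text
t: 26.83
tool_pos: [434.0, -304.9, 75.0]
tcp_rot: [0.0, 0.001, 1.0, 0.0]
contact_force: [-0.7, 0.1, -0.2]
finger_gap: 84.9
finger_force: 0.0
```

Run:
```python
from plant import sense, eyes
import cv2,numpy as np
from h import *
print(sense()['tool_pos'])
c=eyes.capture("top");P=cloud(c)
m=(np.hypot(P[...,0]-634,P[...,1]-95)<45)&(P[...,2]>47)&(P[...,2]<60)
q=P[m];print(cv2.minEnclosingCircle(q[:,:2].astype(np.float32)),np.percentile(q[:,2],[10,50,90]),len(q))
A=np.c_[q[:,:2]-q[:,:2].mean(0),np.ones(len(q))];print("slope",np.linalg.lstsq(A,q[:,2],rcond=None)[0])
```

```text
[ 434.04390917 -304.88383756   74.96037263]
((633.6343994140625, 95.12255859375), 33.44879913330078) [50.21467396 52.58978852 55.14129931] 610
slope [ 3.72694918e-03 -1.27291972e-03  5.26120406e+01]
```

Request:
{"method": "move_arm", "body": {"series": "0 0 0.8 0 0 0 85; 0 0 0.8 0 0 0 85; 0 0 0.8 0 0 0 85; 0 0 0.36 0 0 0 85; 0 0 0 0 0 0 85; 0 0 0 0 0 0 46; 0 0 0 0 0 0 46; 0 0 0 0 0 0 46", "grip_force": 40}}

```text
t: 27.55
tool_pos: [434.8, -305.5, 6.8]
tcp_rot: [0.001, -0.0, 1.0, -0.001]
contact_force: [0.4, 2.4, 33.1]
finger_gap: 51.3
finger_force: 26.3
```

Request:
{"method": "move_arm", "body": {"series": "0 0 0 0 0 0 46; 0 0 0 0 0 0 46; 0 0 0 0 0 0 46; 0 0 0 0 0 0 46"}}

```text
t: 27.88
tool_pos: [434.9, -305.5, 7.0]
tcp_rot: [0.001, 0.0, 1.0, -0.001]
contact_force: [0.6, 1.2, 5.3]
finger_gap: 50.7
finger_force: 41.7
```

Request:
{"method": "move_arm", "body": {"series": "0 0 -0.4 0 0 0 46; 0 0 -0.8 0 0 0 46; 0 0 -1 0 0 0 46; 0 0 -1 0 0 0 46; 0 0 -0.6 0 0 0 46; -0.2 0.4 -0.3 0 0 0 46; -0.4 0.8 0 0 0 0 46; -0.5 1 0 0 0 0 46"}}

```text
t: 28.55
tool_pos: [461.5, -250.0, 108.9]
tcp_rot: [0.001, 0.002, 1.0, -0.0]
contact_force: [0.5, -0.2, -1.2]
finger_gap: 50.8
finger_force: 42.0
```

Request:
{"method": "move_arm", "body": {"series": "-0.5 1 0 0 0 0 46; -0.5 1 0 0 0 0 46; -0.5 1 0 0 0 0 46; -0.5 1 0 0 0 0 46; -0.5 1 0 0 0 0 46; -0.5 1 0 0 0 0 46; -0.5 1 0 0 0 0 46; -0.5 1 0 0 0 0 46"}}

```text
t: 29.22
tool_pos: [561.1, -47.7, 107.7]
tcp_rot: [-0.001, 0.0, 1.0, 0.0]
contact_force: [-0.2, 0.5, -1.2]
finger_gap: 51.0
finger_force: 42.0
```

Request:
{"method": "move_arm", "body": {"series": "-0.5 1 0 0 0 0 46; -0.5 1 0 0 0 0 46; -0.5 1 0 0 0 0 46; -0.5 1 0 0 0 0 46; -0.4 0.8 0 0 0 0 46; -0.3 0.6 0 0 0 0 46; -0.15 0.4 0 0 0 0 46; 0 0 0 0 0 0 46"}}

```text
t: 29.88
tool_pos: [632.9, 97.1, 107.7]
tcp_rot: [-0.0, -0.001, 1.0, 0.0]
contact_force: [0.6, -0.9, -0.9]
finger_gap: 51.0
finger_force: 42.0
```

Request:
{"method": "move_arm", "body": {"series": "0 0 0 0 0 0 46; 0 0 0 0 0 0 46; 0 0 0 0 0 0 46"}}

```text
t: 30.13
tool_pos: [632.1, 93.7, 108.1]
tcp_rot: [-0.0, 0.001, 1.0, -0.0]
contact_force: [0.0, 0.1, -1.5]
finger_gap: 51.0
finger_force: 42.0
```

Run:
```python
from plant import sense, eyes
import cv2,numpy as np
s=sense();print(s['tool_pos'],s['tcp_rot'],s['contact_force'])
c=eyes.capture("wrist")
cv2.imwrite("pics/w6.png",c["image"][:,:,::-1])
```

```text
[632.08309827  93.71700322 108.05067711] [-3.79096806e-04  7.80004848e-04  9.99999594e-01 -2.43432390e-04] [ 0.0363044   0.08799724 -1.45896657]
```

View pics/w6.png

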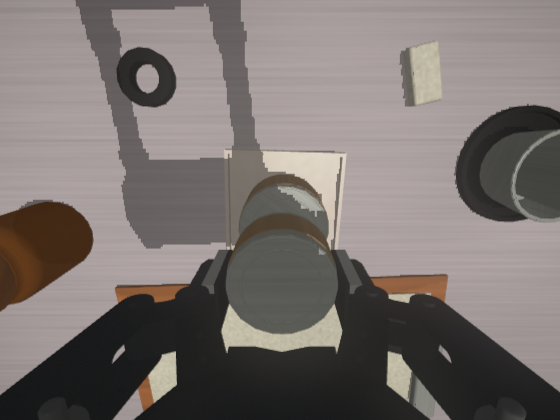

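The small tin, at (282,280), is held level and lines up with the large tin below (columns 238–330). Lowering.

Request:
{"method": "move_arm", "body": {"series": "-0.04 0.04 0.4 0 0 0 46; 0 0 0.6 0 0 0 46; 0 0 0.5 0 0 0 46; 0 0 0.25 0 0 0 46; 0 0 0.06 0 0 0 46; 0 0 0 0 0 0 46; 0 0 0 0 0 0 46; 0 0 0 0 0 0 46"}}

```text
t: 30.85
tool_pos: [634.4, 96.0, 63.6]
tcp_rot: [0.001, 0.0, 1.0, 0.0]
contact_force: [0.1, 0.2, -0.2]
finger_gap: 50.9
finger_force: 42.0
```

Request:
{"method": "move_arm", "body": {"series": "0 0 0.05 0 0 0 46; 0 0 0.03 0 0 0 46; 0 0 0 0 0 0 46; 0 0 0 0 0 0 46"}}

```text
t: 31.18
tool_pos: [633.7, 96.0, 61.0]
tcp_rot: [0.0, 0.0, 1.0, 0.0]
contact_force: [0.7, -0.1, -1.7]
finger_gap: 51.0
finger_force: 42.0
```

Request:
{"method": "move_arm", "body": {"series": "0 0 0.04 0 0 0 46; 0 0 0.03 0 0 0 46; 0 0 0 0 0 0 46; 0 0 0 0 0 0 46"}}

```text
t: 31.52
tool_pos: [633.9, 96.0, 60.1]
tcp_rot: [0.0, 0.0, 1.0, 0.0]
contact_force: [-1.2, 0.6, 6.2]
finger_gap: 50.6
finger_force: 42.5
```

Contact. Release, rise, retreat toward +y clear of everything, and check.

Request:
{"method": "move_arm", "body": {"series": "0 0 0 0 0 0 70; 0 0 0 0 0 0 85; 0 0 0 0 0 0 85; 0 0 0 0 0 0 85; 0 0 -0.4 0 0 0 85; 0 0 -1 0 0 0 85; 0 0 -1 0 0 0 85; 0 0 -1 0 0 0 85"}}

```text
t: 32.18
tool_pos: [633.6, 95.9, 145.3]
tcp_rot: [-0.0, 0.0, 1.0, 0.0]
contact_force: [0.9, -0.4, 0.1]
finger_gap: 84.9
finger_force: 0.0
```

Request:
{"method": "move_arm", "body": {"series": "0.9 -0.8 -0.6 0 0 0 85; 0.9 -0.8 0 0 0 0 85; 0.9 -0.8 0 0 0 0 85; 0.9 -0.8 0 0 0 0 85; 0.9 -0.8 0 0 0 0 85; 0.9 -0.8 0 0 0 0 85; 0.9 -0.8 0 0 0 0 85; 0 0 0 0 0 0 85"}}

```text
t: 32.85
tool_pos: [471.6, -46.2, 159.5]
tcp_rot: [-0.002, 0.001, 1.0, -0.001]
contact_force: [-0.2, 0.4, 0.2]
finger_gap: 85.0
finger_force: 0.0
```

Request:
{"method": "move_arm", "body": {"series": "0 -1 0 0 0 0 85; 0 -1 0 0 0 0 85; 0 -1 0 0 0 0 85; 0 0 0 0 0 0 85; 0 0 0 0 0 0 85; 0 0 0 0 0 0 85; 0 0 0 0 0 0 85; 0 0 0 0 0 0 85"}}

```text
t: 33.52
tool_pos: [476.2, -118.0, 159.1]
tcp_rot: [0.0, -0.0, 1.0, 0.0]
contact_force: [-0.2, -0.3, 0.1]
finger_gap: 85.2
finger_force: 0.0
```

Run:
```python
from plant import sense, eyes
import cv2,numpy as np
from h import *
print(sense()['tool_pos'])
for n in("top","scene"):
    c=eyes.capture(n);P=cloud(c);cv2.imwrite(f"pics/{n}9.png",c["image"][:,:,::-1])
    for nm,x,y,z,R in(("tinS",634,95,87,40),("tinL",634,95,53,45),("tall",595,293,112,40),("mid",595,293,80,40),("wide",595,293,46,40),("jar",657,-111,95,45)):
        m=(np.hypot(P[...,0]-x,P[...,1]-y)<R)&(abs(P[...,2]-z)<6)
        q=P[m];(a,b),r=cv2.minEnclosingCircle(q[:,:2].astype(np.float32));print(n,nm,round(a,1),round(b,1),"d",round(2*r),"z",np.median(q[:,2]).round(1),len(q))
```

```text
[ 476.17331648 -117.9585369   159.102998  ]
top tinS 632.4 95.7 d 53 z 86.6 407
top tinL 632.8 94.5 d 66 z 52.2 162
top tall 593.5 294.8 d 37 z 111.0 90
top mid 594.7 293.0 d 53 z 79.4 144
top wide 596.4 290.2 d 68 z 45.6 145
top jar 662.7 -93.8 d 42 z 94.8 62
scene tinS 633.0 92.7 d 55 z 87.1 520
scene tinL 635.2 92.6 d 66 z 53.0 280
scene tall 593.2 292.4 d 40 z 111.3 121
scene mid 595.0 290.3 d 53 z 79.7 193
scene wide 598.3 289.6 d 69 z 45.4 208
scene jar 657.3 -112.4 d 57 z 95.3 742
```

View pics/scene9.png

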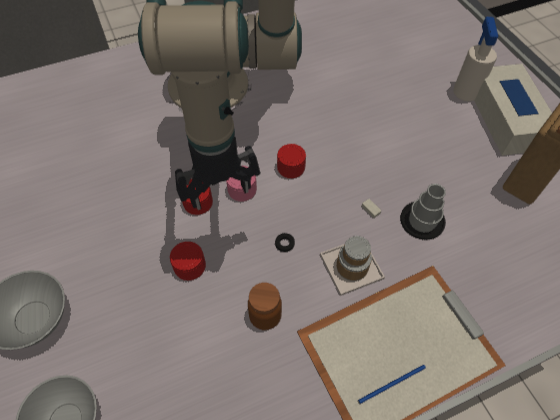

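The scene view shows the cups nested on the coaster at (428,210), the tins stacked on the tray at (354,257) and the jar unmoved at (264,305). The arm is clear of everything.

```bash
python3 -c "
from plant import env
print(env.close_job())"
```

```text
the job is handed in; nothing more can be done
None
```

The job is handed in (no verdict was returned): my last camera check showed the three cups nested on the coaster, the small tin centred on the large one in the tray, all at the expected heights, and the jar where it started; the last arm move ended at 33.5 s of the 136 s allowed.

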